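# Pack the order into the shipping carton

## Robot

A 6-joint arm with a two-finger parallel gripper is mounted at the origin on the work surface. World frame = base frame: x ahead of the robot, y to its left, z up, the work surface at z = 0. Lengths are in mm, angles in rad, forces in N, time in s.
With the tool pointing down it reaches from about 325 to 775 mm from the base axis. Payload 5.5 kg.
Tool frame: the origin (TCP) lies midway between the tips of the shut fingers; the grasp point (between the pads) lies 19 mm behind it (ctrl.grip_point_offset is the distance from the TCP to the grasp point, in mm); z points along the fingers, y is the direction in which the jaws open and shut (so a half turn about z gives the same grasp; the last joint's range is limited). The gripper opens to 88 mm and grips with 3 to 60 N. Pads are 20 mm wide; open, the fingers measure 115 mm over their backs; the gripper's body (75 mm by 178 mm) begins 61 mm behind the grasp point.
Start: joints at [1.235, 0.091, 1.231, -0, 1.82, -0.057], TCP at [165.125, 576.845, 222.631] pointing down, gripper open.
Joint ranges: [-2.87, 2.87], [-0.86, 2.18], [0.17, 2.46], [-1.51, 4.65], [0.06, 2.69], [-2.65, 2.65]. Speed limits (rad/s): [2.57, 2.57, 3.01, 3.14, 3.14, 3.14].

## Interface

Orientations are given as a rotation vector (axis times angle).
In Python, from cell import ctrl gives the robot as it stands.
- The arm moves only by the tool move_arm, never from a script. Its argument "moves" is a list of rows, each a list of 6 numbers: the shift along the tool's x, y, z in cm, then the turn, a rotation vector about the tool's x, y, z in rad. A call has 1 to 10 rows; each row shifts and turns the commanded pose from where the row before left it, along the tool's axes as they then stand; what a row does not reach is not made up. A row lasts 1/12 s, in which the tool goes at most 41.7 mm and 7.16 degrees, less where a joint would pass 70% of its speed; a pose out of reach is approached as far as the arm can. A call with a gripper value outside its range is refused whole. "grip" is the finger opening in cm, from 0 to 8.78, set as the call begins (left out, the last holds). The fingers move at their own pace and stop on an object; the grip force is fixed at half the most. Time passes only in rows, so rows that do not move let the fingers close. It gives the time, the measured TCP pose, the force and the opening at its end, in the units of the state.
- ctrl.sense(): the state, without advancing time (a new reading comes with each control period).
- ctrl.snapshot(name): name is "scene" or "top"; returns a dict with "img" (480x640x3 uint8, blue, green, red), "fovy" (degrees; the focal length in pixels is half the picture's height over the tangent of half this angle, whatever the lens; pixels are square), "cx", "cy" (the principal point, pixels), "k1" (the pictures are not rectified: a ray, as slopes to the right and down, at radius r is drawn at 1 + k1 r^2 times it, then the intrinsics apply), "view" (4x4, takes a point from world to camera coordinates). Camera axes: x right, y up, looking along -z (the intrinsics and any distortion apply to the point x, -y, -z); pixel columns grow to the right and rows downward; lengths in mm; the calibration is good to about 2 mm. A picture is of the moment at which its call begins. There is no depth.
- ctrl.close_job(): hands the job in, once; it reports no verdict.
Trained networks look in a picture, given as the dict that the camera call returned (one of the last four; its "shot" number tells which), for a name from the list of things; names that differ only in an ending like _2 or _b are one class to them, and where a whole thing is asked for, a point or a joint stands for the part that bears it (a point fixed in the world has none). Each returns a list of dicts, best first, with "score" (0 to 1); they miss things now and then, are a little off and sometimes report something else, mostly with a low value. They report only what shows in the picture. A call takes as long as a camera call. They do not tell look-alikes from the thing itself.
- ctrl.boxes_of(picture, label): "extent" ([left, top, right, bottom] in pixels, round what is visible of it).
- ctrl.outline_of(picture, label): "region" (480x640 bool, what is visible of it) and "extent" ([left, top, right, bottom] in pixels, round what is visible of it).
- ctrl.tip_of(picture, label): "at" ([column, row] in pixels: a listed point, or the origin of a listed thing).
The state is a dict: "t": time; "joint_pos": joint angles; "qvel": joint speeds; "joint_torque": joint torques, N m; "tool_pos": TCP position; "tool_rot": TCP orientation; "ft_force": force on the tool from outside, world axes, zero at the start; "moment": the same for the moment, N m; "finger_gap": opening from 0.0 (shut) to 1.0 (fully open).
Only numpy, scipy, OpenCV 4.12 (cv2) and the standard library are available. Lean on these libraries where they do the work, as an engineer would, in place of code of your own. Each camera call takes 0.05 s, during which the arm holds its last target.

## Task

Finish packing the order: put the long red box and the short blue box into the open cardboard carton beside the flat white box that is already in it. All three must fit at once, each standing upright and flat on the carton's floor, so leave room for the second box when you place the first.

Things in the scene. Friction and masses are not known exactly. Their poses are not given: they have to be found in the camera images.
- carton: Open brown shipping carton, fixed to the bench. Origin: centre of its underside. Inside 150 mm (its x) by 195 mm (its y); walls and floor 4 mm thick, rim 60 mm above the bench; flaps folded down outside, reaching 26 mm beyond the walls. The white box fills its +x side; the free strip on the -x side, 80 to 85 by 195 mm, takes the red and blue boxes end to end along y with 35 mm to spare in all.
- white_box: Flat white product box, grey tape seam, 62 mm (its x) by 180 mm (its y) by 50 mm high, 0.3 to 0.65 kg, loose, already lying in the carton along the +x wall, its long side along the carton's y. Origin: centre of its underside. It stays there.
- red_box: Long red product box, pale tape seam, 55 mm (its x) by 100 mm (its y) by 90 mm high, 0.24 to 0.5 kg, standing loose on the bench at any yaw. Origin: centre of its underside. Grip it across its 55 mm width near the top; in the carton its upper 34 mm stands above the rim. The lower red cube (58 mm, 55 mm high) and the green box of the same size are not wanted.
- blue_box: Short blue product box, pale tape seam, 55 mm (its x) by 60 mm (its y) by 90 mm high, 0.17 to 0.35 kg, standing loose on the bench at any yaw. Origin: centre of its underside. Grip it near the top; in the carton its upper 34 mm stands above the rim.
Not all that is in view belongs to the job. What is shaped like the blue_box but pink or yellow is not meant.

How it is judged (in metres and radians):
At the end, for the whole second after the job is handed in: The red, the blue and the white box are all inside the carton's walls, each upright within 7 degrees and with its underside on the carton's floor (less than 12 mm above the bench, where the floor is at 4 mm), released and at rest (x of red_box in the frame of carton between -0.075 and 0.075 m and y of red_box in the frame of carton between -0.0975 and 0.0975 m and z of each of red_box, blue_box, white_box in the frame of carton below 0.012 m and angle between each of red_box, blue_box, white_box's own z axis and vertical below 0.12 rad and linear speed of each of red_box, blue_box, white_box below 0.02 m/s and x of blue_box in the frame of carton between -0.075 and 0.075 m and y of blue_box in the frame of carton between -0.0975 and 0.0975 m and x of white_box in the frame of carton between -0.075 and 0.075 m and y of white_box in the frame of carton between -0.0975 and 0.0975 m); the robot touches nothing.
It also fails if it takes over 51 s, if anything falls off the work surface, if the arm or the gripper's body presses on something with over 40 N, if the wrist force passes 120 N, or if a joint passes its speed limit or range.

## Working session

There is one attempt and no reset: what is moved stays moved. The work goes in short steps, Python scripts to look and compute and a tool call to move; the robot and the scene stay as the last step left them, time stands still between calls to the robot, and variables do not carry over. Pictures are saved under pics/ and viewed, and the job is handed in when it is done.

Besides the shell and the picture viewer there is one more tool, called after ">>>" as name(argument=value, ...), one argument or row to a line, values as JSON. move_arm: Moves the arm, as the interface text tells. Its arguments: {"type":"object","properties":{"moves":{"type":"array"},"grip":{"type":"number"}},"required":["moves"]}

```bash
mkdir -p pics; ls; cat > h.py <<'E'
import numpy as np, cv2
from cell import ctrl
def save(s,n): cv2.imwrite('pics/'+n+'.png',s['img'])
def K(s):
    f=240/np.tan(np.radians(s['fovy'])/2); return f
def pix2ray(s,u,v):
    f=K(s); x=(u-s['cx'])/f; y=(v-s['cy'])/f
    # invert
    X,Y=x,y
    for _ in range(30):
        r2=X*X+Y*Y; X=x/(1+s['k1']*r2); Y=y/(1+s['k1']*r2)
    V=np.array(s['view']); R=V[:3,:3]; t=V[:3,3]
    d=R.T@np.array([X,-Y,-1.]); c=-R.T@t
    return c,d
def atz(s,u,v,z):
    c,d=pix2ray(s,u,v); return c+d*(z-c[2])/d[2]
def proj(s,p):
    V=np.array(s['view']); q=V[:3,:3]@np.array(p,float)+V[:3,3]
    X=q[0]/-q[2]; Y=-q[1]/-q[2]; k=1+s['k1']*(X*X+Y*Y); f=K(s)
    return np.array([s['cx']+f*X*k, s['cy']+f*Y*k])
E
python3 - <<'E'
from h import *
print(ctrl.sense())
for n in ['scene','top']:
    s=ctrl.snapshot(n); save(s,n+'0'); 
    V=np.array(s['view']); print(n,s['fovy'],s['cx'],s['cy'],s['k1'],-V[:3,:3].T@V[:3,3])
    for l in ['carton','white_box','red_box','blue_box']:
        for d in ctrl.outline_of(s,l): print(l,round(d['score'],2),d['extent'])
        for d in ctrl.tip_of(s,l): print('  tip',round(d['score'],2),d['at'])
E
```

```text
pics
{'t': 0.0, 'joint_pos': array([ 1.23529882e+00,  9.18782004e-02,  1.23187214e+00,  3.82247964e-05,
        1.81979257e+00, -5.67085619e-02]), 'qvel': array([-0.00033549, -0.00110056,  0.00012878, -0.00087867,  0.00118647,
        0.00014052]), 'joint_torque': array([ 1.47953469e-04, -4.46446717e+01, -4.06446612e+01,  6.98188506e-02,
        2.93950026e-02, -1.59751762e-04]), 'tool_pos': array([165.01317891, 576.56015725, 221.50306084]), 'tool_rot': array([-4.36431197e-01, -3.11070851e+00,  2.99299868e-03]), 'ft_force': array([0.10533592, 0.18306212, 0.3531777 ]), 'moment': array([-0.0487493 , -0.02416102, -0.03065276]), 'finger_gap': 1.000740614873108}
scene 49.57535325484676 325.03996402406415 232.91067668740993 -0.04737666342957389 [809.45349095 450.86152821 732.1193102 ]
carton 0.61 [201.5, 108.5, 342.8, 230.7]
  tip 0.78 [274.5, 174.4]
white_box 0.58 [217.5, 128.0, 290.5, 207.1]
red_box 0.89 [429.8, 288.1, 524.4, 382.3]
  tip 0.9 [465.7, 350.0]
blue_box 0.95 [283.2, 256.0, 337.4, 326.1]
blue_box 0.92 [205.4, 229.6, 263.0, 301.4]
blue_box 0.61 [362.8, 162.4, 403.3, 223.7]
  tip 0.92 [310.9, 307.6]
  tip 0.85 [381.2, 213.6]
  tip 0.84 [241.6, 281.8]
top 46.7750596221009 325.26277763861356 240.86303853208747 0.0005814538659860828 [438.45994898  23.17371908 894.58778595]
carton 0.83 [359.8, 173.5, 526.1, 309.9]
carton 0.7 [246.9, 170.4, 289.6, 227.3]
  tip 0.76 [435.8, 240.6]
white_box 0.73 [384.6, 196.7, 508.5, 240.5]
  tip 0.59 [440.2, 223.8]
red_box 0.75 [100.9, 284.7, 192.1, 344.3]
  tip 0.62 [156.8, 316.6]
blue_box 0.82 [313.0, 307.6, 366.2, 357.0]
blue_box 0.6 [247.6, 175.3, 289.5, 227.0]
blue_box 0.56 [303.8, 113.8, 351.4, 180.0]
  tip 0.8 [335.2, 330.9]
  tip 0.72 [323.4, 157.8]
  tip 0.61 [269.0, 203.8]
```

View pics/scene0.png

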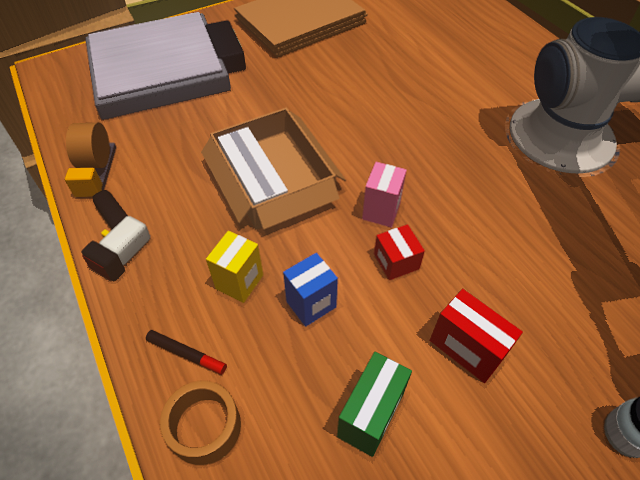

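View pics/top0.png

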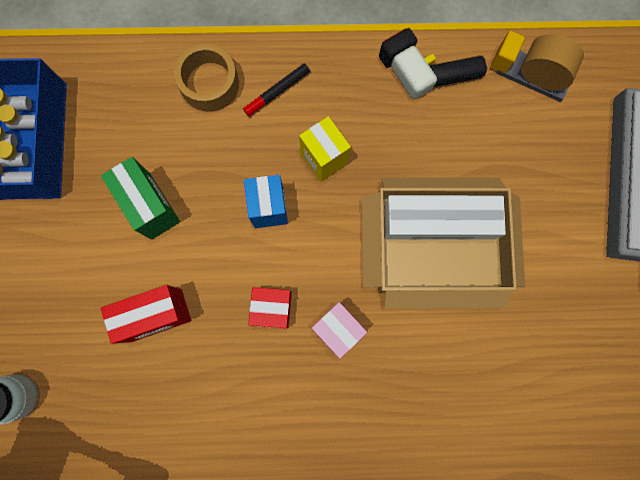

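The blue target sits at scene (310,290) / top (266,200). Yellow (235,265 / 325,148) and pink (384,193 / 340,330) are look-alikes. The red target is the long one at scene (476,335) / top (146,314). The low red cube (399,252 / 270,307) and the green box (375,402 / 140,197) are not wanted. I'll confirm this in a crop, then fit the poses.

```bash
cat >> h.py <<'E'
from scipy.optimize import minimize
def corners(p,dx,dy,z0,z1):
    x,y,a=p; c,s_=np.cos(a),np.sin(a)
    return [(x+c*i*dx/2-s_*j*dy/2, y+s_*i*dx/2+c*j*dy/2, z) for z in(z0,z1) for i,j in((-1,-1),(1,-1),(1,1),(-1,1))]
def hullmask(s,p,dims,z0=0,sc=4):
    pts=np.array([proj(s,q) for q in corners(p,dims[0],dims[1],z0,z0+dims[2])])
    h=cv2.convexHull(pts.astype(np.float32)).reshape(-1,2)
    m=np.zeros((480,640),np.uint8); cv2.fillConvexPoly(m,np.round(h*16).astype(np.int32),1,shift=4); return m>0
def fit(shots,masks,p0,dims,z0=0):
    def cost(p):
        c=0
        for s,m in zip(shots,masks):
            h=hullmask(s,p,dims,z0); c+=1-(h&m).sum()/max(1,(h|m).sum())
        return c
    best=None
    for a in np.linspace(-np.pi/2,np.pi/2,9)[:-1]:
        r=minimize(cost,[p0[0],p0[1],a],method='Nelder-Mead',options=dict(initial_simplex=[[p0[0],p0[1],a],[p0[0]+15,p0[1],a],[p0[0],p0[1]+15,a],[p0[0],p0[1],a+.25]],xatol=.05,fatol=1e-4))
        if best is None or r.fun<best.fun: best=r
    return best
E
cat > meas.py <<'E'
from h import *
S=[ctrl.snapshot('scene'),ctrl.snapshot('top')]
px={'red_box':[(476,335),(146,314)],'blue_box':[(310,290),(266,200)]}
dims={'red_box':(55,100,90),'blue_box':(55,60,90)}
for l in px:
    M=[]
    for s,(u,v) in zip(S,px[l]):
        ms=[d['region'] for d in ctrl.outline_of(s,l) if d['region'][v-3:v+4,u-3:u+4].any()]
        print(l,len(ms))
        if ms: M.append(ms[0])
        else: M.append(None)
    ss=[s for s,m in zip(S,M) if m is not None]; mm=[m for m in M if m is not None]
    p0=atz(S[1],*px[l][1],50)
    r=fit(ss,mm,p0,dims[l]); print(l,r.x.round(3),'cost',r.fun)
    for s in S:
        c=[proj(s,q) for q in corners(r.x,dims[l][0],dims[l][1],0,90)]
        for k in (c[4:],c[:4]): cv2.polylines(s['img'],[np.round(np.array(k)).astype(np.int32)],True,(255,255,0),1)
a=S[0]['img'][220:400,260:540]; b=S[1]['img'][150:350,80:320]
a=cv2.resize(a,None,fx=2,fy=2); b=cv2.resize(b,None,fx=1,fy=1)
cv2.imwrite('pics/crop1.png',a)
cv2.imwrite('pics/crop2.png',cv2.resize(S[1]['img'][150:360,90:370],None,fx=2.5,fy=2.5))
for n,(u,v,z) in dict(inner_tl=(386,192,60)).items(): print(atz(S[1],u,v,z))
cv2.imwrite('pics/carton.png',cv2.resize(ctrl.snapshot('top')['img'][165:320,350:535],None,fx=4,fy=3.8,interpolation=cv2.INTER_CUBIC)[:600])
E
python3 meas.py
```

```text
red_box 1
red_box 0
red_box [4.65512e+02 2.75875e+02 3.37000e-01] cost 0.03920361247947457
blue_box 1
blue_box 1
blue_box [634.741  96.032  -1.427] cost 0.11775919351564401
[644.04530379 -89.38976196  60.        ]
```

View pics/crop1.png

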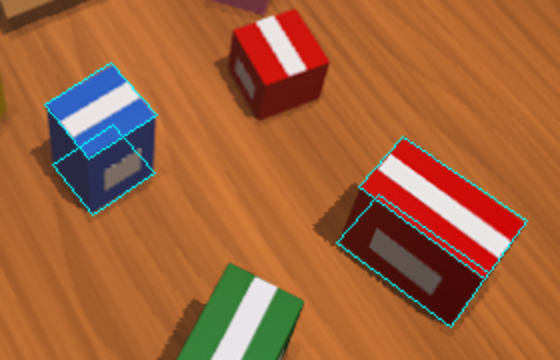

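View pics/crop2.png

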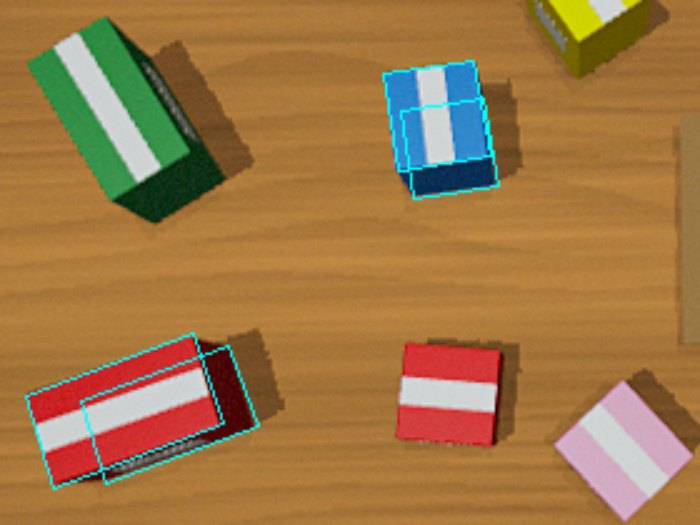

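View pics/carton.png

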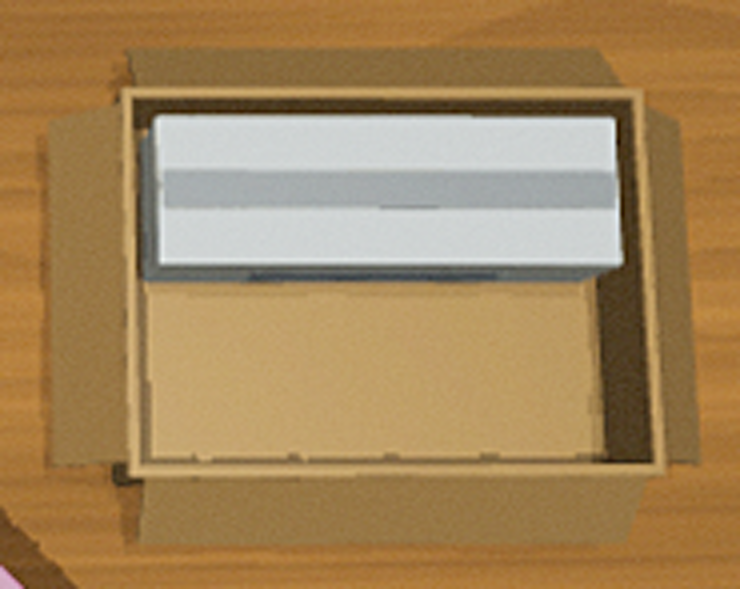

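```bash
cat > cart.py <<'E'
from h import *
from scipy.spatial.transform import Rotation as R
s=ctrl.snapshot('top'); c=ctrl.snapshot('scene')
px=[(380.7,188.9),(510.7,188.9),(516,289.5),(382,290)]
W=[atz(s,u,v,60) for u,v in px]
for w in W: print(w.round(1))
# local: TL=+x+y
L=np.array([(79,101.5),(79,-101.5),(-79,-101.5),(-79,101.5)])
def cost(p): 
    a=p[2]; Rm=np.array([[np.cos(a),-np.sin(a)],[np.sin(a),np.cos(a)]])
    return sum(np.sum((proj(s,[*(Rm@l+p[:2]),60])-q)**2) for l,q in zip(L,px))
r=minimize(cost,[570,-170,0],method='Nelder-Mead',options=dict(maxiter=3000,xatol=1e-3,fatol=1e-3)); print('carton',r.x.round(3),r.fun)
for im in (s,c):
    for z,d in ((60,(158,203)),(60,(150,195)),(4,(150,195))):
        k=[proj(im,q) for q in corners(r.x,*d,z,z)[:4]]
        cv2.polylines(im['img'],[np.round(np.array(k)*16).astype(np.int32)],True,(255,255,0),1,shift=4)
    for d in ctrl.outline_of(im,'white_box')[:1]:
        a,b,e,f=d['extent'];print('white',d['extent'])
    # white box fit
    M=[ctrl.outline_of(im,'white_box')[0]['region']]
    print('white fit',fit([im],M,(r.x[0]+42,r.x[1]),(62,180,50),4).x.round(3))
a=cv2.resize(s['img'][165:320,350:535],None,fx=2.1,fy=2.1); b=cv2.resize(c['img'][95:240,190:355],None,fx=2.3,fy=2.245)
cv2.imwrite('pics/cart.png',np.hstack([a,b[:a.shape[0]]]))if b.shape[0]>=a.shape[0] else print(a.shape,b.shape)
st=ctrl.sense(); m=R.from_rotvec(st['tool_rot']).as_matrix(); print(m.round(3),np.arctan2(m[1,1],m[0,1]))
E
python3 cart.py
```

```text
[649.1 -81.4  60. ]
[ 644.8 -283.7   60. ]
[ 488.8 -279.6   60. ]
[492.9 -76.9  60. ]
carton [ 5.68986e+02 -1.80406e+02 -2.30000e-02] 1.7836261363225139
white [385.1, 195.5, 508.9, 242.7]
white fit [ 6.08416e+02 -1.83035e+02 -2.20000e-02]
white [218.2, 128.4, 288.3, 204.7]
white fit [ 6.04103e+02 -2.05766e+02 -5.50000e-02]
[[-0.961  0.275 -0.   ]
 [ 0.275  0.961  0.   ]
 [ 0.     0.    -1.   ]] 1.2919695467382093
```

View pics/cart.png

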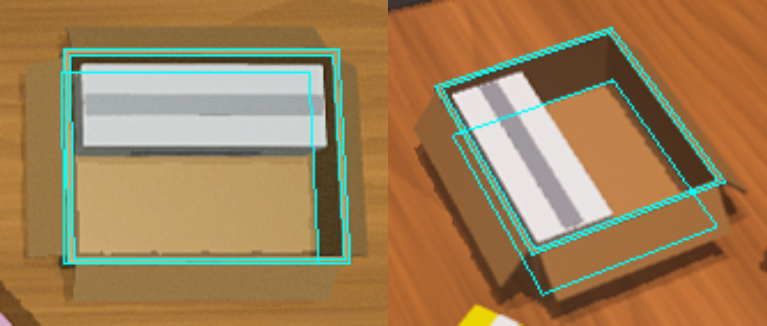

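```bash
cat > go.py <<'E'
import sys; from h import *
from scipy.spatial.transform import Rotation as R
# args x y z yaw
x,y,z,yaw=map(float,sys.argv[1:5]); st=ctrl.sense(); m=R.from_rotvec(st['tool_rot']).as_matrix()
cy=np.arctan2(m[1,1],m[0,1]); d=(yaw-cy+np.pi/2)%np.pi-np.pi/2
print('t',round(st['t'],2),'pos',st['tool_pos'].round(1),'yaw',round(cy,3),'tilt',m[:,2].round(3),'F',st['ft_force'].round(1),'gap',round(st['finger_gap']*87.8,1))
t=m.T@(np.array([x,y,z])-st['tool_pos']); print('shift now cm',(t/10).round(2),'turn z',round(-d,3))
a=R.from_rotvec([0,0,-d]).as_matrix(); print('shift after turn cm',(a.T@t/10).round(2))
print('j6',st['joint_pos'][5].round(3))
E
echo "carton targets"; python3 -c "
import numpy as np
a=-.023;c,s=np.cos(a),np.sin(a)
for n,l in dict(red=(-33.5,39.5),blue=(-33.5,-59.5)).items(): print(n,569+c*l[0]-s*l[1],-180.4+s*l[0]+c*l[1])"
python3 go.py 465.5 275.9 160 .337
```

```text
carton targets
red 536.4172802620974 -140.14001522005637
blue 534.1404810122875 -239.11383087438014
t 1.55 pos [165.1 576.8 222.6] yaw 1.292 tilt [-0.  0. -1.] F [-0.   0.7 -0.3] gap 88.1
shift now cm [-37.16 -20.67   6.26] turn z 0.955
shift after turn cm [-38.33  18.4    6.26]
j6 -0.057
```

>>> move_arm(
  moves=[
    [0, 0, 0, 0, 0, 0.12],
    [0, 0, 0, 0, 0, 0.12],
    [0, 0, 0, 0, 0, 0.12],
    [0, 0, 0, 0, 0, 0.12],
    [0, 0, 0, 0, 0, 0.12],
    [0, 0, 0, 0, 0, 0.12],
    [0, 0, 0, 0, 0, 0.12],
    [0, 0, 0, 0, 0, 0.115],
  ],
  grip=8.78,
)

```text
t: 2.22
tool_pos: [165.1, 576.9, 222.6]
tool_rot: [-1.825, -2.557, 0.0]
ft_force: [-0.4, -0.5, -0.6]
finger_gap: 0.997
```

```bash
python3 go.py 465.5 275.9 160 .337
```

```text
t 2.22 pos [165.1 576.9 222.6] yaw 0.331 tilt [-0.  0. -1.] F [-0.4 -0.5 -0.6] gap 87.6
shift now cm [-38.23  18.62   6.26] turn z -0.006
shift after turn cm [-38.34  18.4    6.26]
j6 0.904
```

>>> move_arm(
  moves=[
    [-3.2, 1.56, 0.4, 0, 0, 0],
    [-3.2, 1.56, 0.4, 0, 0, 0],
    [-3.2, 1.56, 0.4, 0, 0, 0],
    [-3.2, 1.56, 0.4, 0, 0, 0],
    [-3.2, 1.56, 0.4, 0, 0, 0],
    [-3.2, 1.56, 0.4, 0, 0, 0],
    [-3.2, 1.56, 0.4, 0, 0, 0],
    [-3.2, 1.56, 0.4, 0, 0, 0],
    [-3.2, 1.56, 0.4, 0, 0, 0],
    [-3.2, 1.56, 0.4, 0, 0, 0],
  ],
)

```text
t: 3.05
tool_pos: [419.1, 325.0, 182.7]
tool_rot: [1.817, 2.562, 0.001]
ft_force: [0.5, -0.6, -0.3]
finger_gap: 1.002
```

>>> move_arm(
  moves=[
    [-3.1, 1.5, 0.4, 0, 0, 0],
    [-3.1, 1.5, 0.4, 0, 0, 0],
    [0, 0, 0, 0, 0, 0],
  ],
)

```text
t: 3.3
tool_pos: [470.0, 273.4, 173.3]
tool_rot: [1.824, 2.556, -0.004]
ft_force: [0.3, 0.3, -1.0]
finger_gap: 0.999
```

```bash
python3 go.py 465.5 275.9 62 .337
python3 - <<'E'
from h import *
s=ctrl.snapshot('scene'); save(s,'s1'); t=ctrl.snapshot('top'); save(t,'t1')
E
```

```text
t 3.3 pos [470.  273.4 173.3] yaw 0.331 tilt [ 0.    -0.003 -1.   ] F [ 0.3  0.3 -1. ] gap 87.7
shift now cm [ 0.42 -0.33 11.13] turn z -0.006
shift after turn cm [ 0.42 -0.33 11.13]
j6 0.134
```

View pics/s1.png

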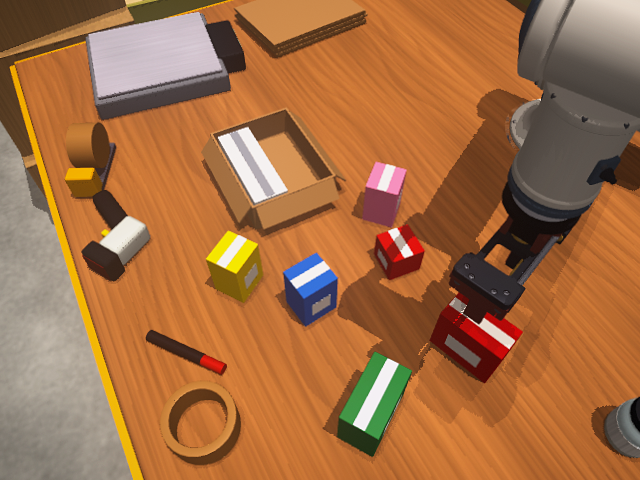

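```bash
python3 - <<'E'
from h import *
st=ctrl.sense();a=.331
P=np.array(st['tool_pos'])
s=cv2.imread('pics/s1.png')
t=ctrl.snapshot('top'); sc=ctrl.snapshot('scene')
for im in (sc,t):
    for q,col in ((P,(0,255,255)),(P+44*np.array([np.cos(a),np.sin(a),0]),(0,255,0)),(P-44*np.array([np.cos(a),np.sin(a),0]),(255,255,0))):
        u=proj(im,q); cv2.circle(im['img'],tuple(int(round(k)) for k in u),3,col,-1)
a=cv2.resize(sc['img'][180:400,400:600],None,fx=2,fy=2); b=cv2.resize(t['img'][200:420,60:250],None,fx=2,fy=2)
cv2.imwrite('pics/z1.png',np.hstack([a,b]))
E
```

```text
(no output)
```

View pics/z1.png

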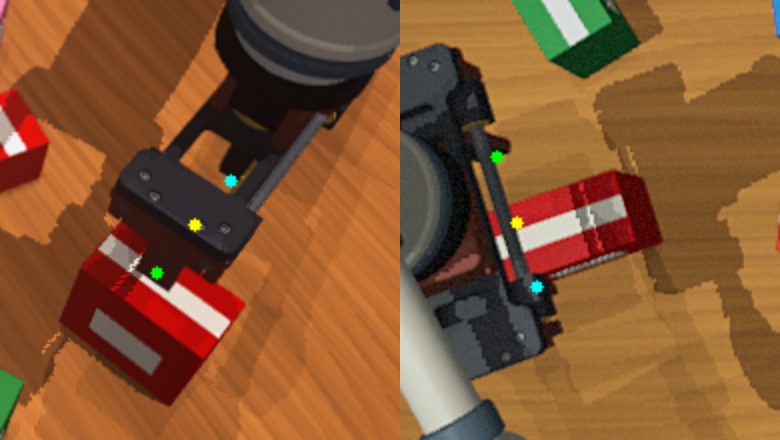

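The jaws straddle the red box's width, so I'm descending.

>>> move_arm(
  moves=[
    [0.4, -0.3, 1.6, 0, 0, 0],
    [0, 0, 2, 0, 0, 0],
    [0, 0, 2, 0, 0, 0],
    [0, 0, 2, 0, 0, 0],
    [0, 0, 2, 0, 0, 0],
    [0, 0, 1.5, 0, 0, 0],
    [0, 0, 0, 0, 0, 0],
  ],
)

```text
t: 4.08
tool_pos: [460.0, 281.1, 60.0]
tool_rot: [-1.813, -2.562, 0.008]
ft_force: [-0.6, -1.1, -0.2]
finger_gap: 1.0
```

>>> move_arm(
  moves=[
    [0, 0, 0, 0, 0, 0],
    [0, 0, 0, 0, 0, 0],
    [0, 0, 0, 0, 0, 0],
    [0, 0, 0, 0, 0, 0],
    [0, 0, 0, 0, 0, 0],
    [0, 0, 0, 0, 0, 0],
    [0, 0, 0, 0, 0, 0],
    [0, 0, 0, 0, 0, 0],
    [0, 0, 0, 0, 0, 0],
    [0, 0, 0, 0, 0, 0],
  ],
  grip=4.0,
)

```text
t: 4.92
tool_pos: [463.6, 281.1, 64.8]
tool_rot: [1.817, 2.562, 0.004]
ft_force: [1.4, 2.5, 5.1]
finger_gap: 0.626
```

>>> move_arm(
  moves=[
    [0, 0, -0.5, 0, 0, 0],
    [0, 0, -1.5, 0, 0, 0],
    [0, 0, -2, 0, 0, 0],
    [0, 0, -2, 0, 0, 0],
    [0, 0, -2, 0, 0, 0],
    [0, 0, -2, 0, 0, 0],
    [0, 0, -1, 0, 0, 0],
    [0, 0, 0, 0, 0, 0],
  ],
)

```text
t: 5.58
tool_pos: [463.2, 280.7, 175.3]
tool_rot: [1.817, 2.562, 0.002]
ft_force: [-0.2, 0.5, -4.3]
finger_gap: 0.624
```

```bash
python3 go.py 536.4 -140.1 185 -.023
python3 - <<'E'
from h import *
s=ctrl.snapshot('scene'); save(s,'s2')
E
```

```text
t 5.58 pos [463.2 280.7 175.3] yaw 0.337 tilt [ 0.002  0.001 -1.   ] F [-0.2  0.5 -4.3] gap 54.8
shift now cm [-42.14  -7.    -0.99] turn z 0.36
shift after turn cm [-41.9    8.29  -0.99]
j6 0.145
```

View pics/s2.png

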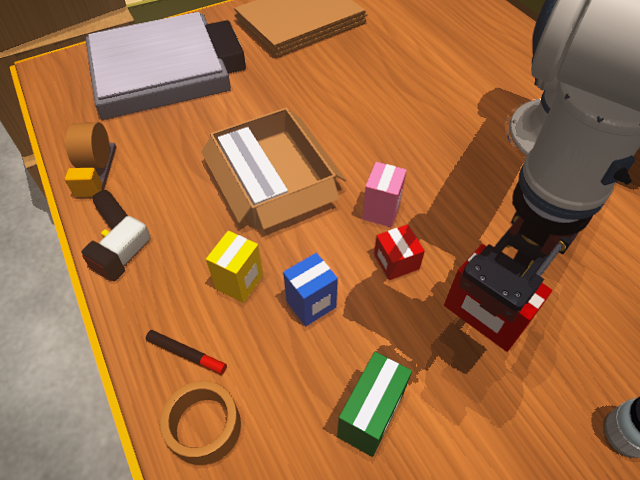

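>>> move_arm(
  moves=[
    [0, 0, -0.5, 0, 0, 0.12],
    [0, 0, -0.5, 0, 0, 0.12],
    [0, 0, 0, 0, 0, 0.12],
    [-2, 0.4, 0, 0, 0, 0],
    [-3, 0.6, 0, 0, 0, 0],
    [-3, 0.6, 0, 0, 0, 0],
    [-3, 0.6, 0, 0, 0, 0],
    [-3, 0.6, 0, 0, 0, 0],
    [-3, 0.6, 0, 0, 0, 0],
    [-3, 0.6, 0, 0, 0, 0],
  ],
)

```text
t: 6.47
tool_pos: [497.2, 78.2, 180.8]
tool_rot: [-2.245, -2.194, 0.005]
ft_force: [1.0, 0.0, -4.5]
finger_gap: 0.624
```

>>> move_arm(
  moves=[
    [-3, 0.6, 0, 0, 0, 0],
    [-3, 0.6, 0, 0, 0, 0],
    [-3, 0.6, 0, 0, 0, 0],
    [-3, 0.6, 0, 0, 0, 0],
    [-3, 0.6, 0, 0, 0, 0],
    [-3, 0.6, 0, 0, 0, 0],
    [-2, 0.4, 0, 0, 0, 0],
    [-1, 0.2, 0, 0, 0, 0],
    [0, 0, 0, 0, 0, 0],
    [0, 0, 0, 0, 0, 0],
  ],
)

```text
t: 7.3
tool_pos: [534.8, -130.5, 182.0]
tool_rot: [-2.245, -2.193, 0.001]
ft_force: [-0.6, 0.1, -4.9]
finger_gap: 0.622
```

```bash
python3 go.py 536.5 -134.6 185 -.023
cat > held.py <<'E'
import sys; from h import *
from scipy.spatial.transform import Rotation as R
# overlay predicted held box. args: name dx dy zb
l=sys.argv[1]; off=float(sys.argv[2]); dims={'red_box':(55,100,90),'blue_box':(55,60,90)}[l]
st=ctrl.sense(); m=R.from_rotvec(st['tool_rot']).as_matrix(); a=np.arctan2(m[1,1],m[0,1])
P=st['tool_pos']; zb=P[2]-float(sys.argv[3]); c=P[:2]+off*np.array([-np.sin(a),np.cos(a)])
ims=[]
for n in('scene','top'):
    s=ctrl.snapshot(n)
    for z0,z1,d,p,col in ((zb,zb+90,dims[:2],(*c,a),(255,255,0)),(60,60,(150,195),(569,-180.4,-.023),(0,255,0))):
        k=np.array([proj(s,q) for q in corners(p,*d,z0,z1)])
        for kk in (k[:4],k[4:]): cv2.polylines(s['img'],[np.round(kk*16).astype(np.int32)],True,col,1,shift=4)
    ims.append(s['img'])
b=cv2.resize(ims[0][60:290,170:420],(400,368)); t=cv2.resize(ims[1][140:330,300:530],(400,330)); 
t=cv2.copyMakeBorder(t,0,38,0,0,cv2.BORDER_CONSTANT); cv2.imwrite('pics/'+sys.argv[4]+'.png',np.hstack([b,t]))
E
python3 held.py red_box -5.5 64.8 h1
```

```text
t 7.3 pos [ 534.8 -130.5  182. ] yaw -0.023 tilt [-0.003  0.002 -1.   ] F [-0.6  0.1 -4.9] gap 54.6
shift now cm [-0.4   0.18 -0.3 ] turn z -0.0
shift after turn cm [-0.4   0.18 -0.3 ]
j6 -0.278
```

View pics/h1.png

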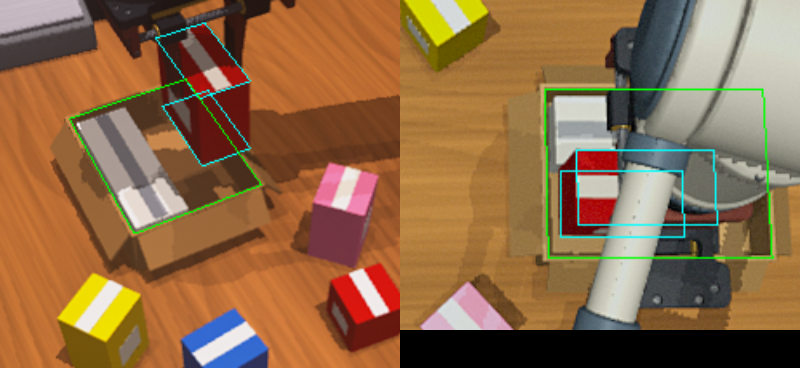

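>>> move_arm(
  moves=[
    [-0.4, 0.2, 1, 0, 0, 0],
    [0, 0, 1.5, 0, 0, 0],
    [0, 0, 1.5, 0, 0, 0],
    [0, 0, 1.5, 0, 0, 0],
    [0, 0, 1.5, 0, 0, 0],
    [0, 0, 1.2, 0, 0, 0],
    [0, 0, 0.8, 0, 0, 0],
    [0, 0, 0.6, 0, 0, 0],
    [0, 0, 0.4, 0, 0, 0],
    [0, 0, 0, 0, 0, 0],
  ],
)

```text
t: 8.23
tool_pos: [537.1, -135.0, 83.0]
tool_rot: [-2.246, -2.195, 0.001]
ft_force: [0.3, 0.6, -5.0]
finger_gap: 0.624
```

```bash
python3 go.py 536.5 -134.6 69 -.023; python3 held.py red_box -5.5 64.8 h2
```

```text
t 8.23 pos [ 537.1 -135.    83. ] yaw -0.023 tilt [-0.001  0.    -1.   ] F [ 0.3  0.6 -5. ] gap 54.8
shift now cm [ 0.04 -0.06  1.4 ] turn z 0.0
shift after turn cm [ 0.04 -0.06  1.4 ]
j6 -0.285
```

View pics/h2.png

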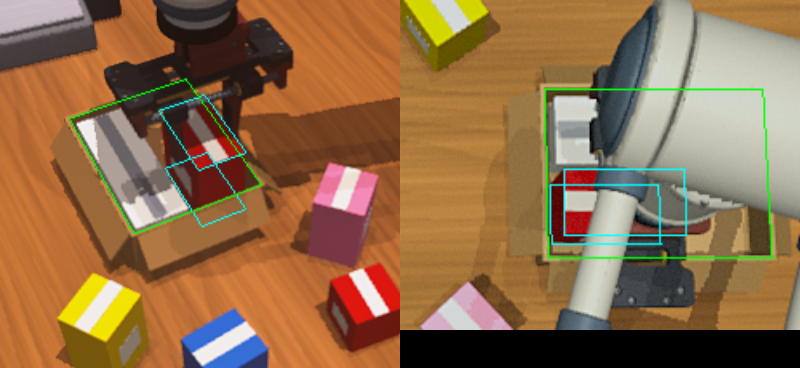

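>>> move_arm(
  moves=[
    [0, 0, 0.4, 0, 0, 0],
    [0, 0, 0.4, 0, 0, 0],
    [0, 0, 0.3, 0, 0, 0],
    [0, 0, 0.2, 0, 0, 0],
    [0, 0, 0, 0, 0, 0],
    [0, 0, 0, 0, 0, 0],
  ],
)

```text
t: 8.83
tool_pos: [537.1, -135.2, 70.4]
tool_rot: [-2.247, -2.195, 0.0]
ft_force: [0.4, -0.4, -4.6]
finger_gap: 0.621
```

>>> move_arm(
  moves=[
    [0, 0, 0.1, 0, 0, 0],
    [0, 0, 0.1, 0, 0, 0],
    [0, 0, 0, 0, 0, 0],
    [0, 0, 0, 0, 0, 0],
  ],
)

```text
t: 9.17
tool_pos: [537.4, -135.2, 69.0]
tool_rot: [2.246, 2.195, 0.0]
ft_force: [-0.3, 0.4, -2.1]
finger_gap: 0.624
```

>>> move_arm(
  moves=[
    [0, 0, 0, 0, 0, 0],
    [0, 0, 0, 0, 0, 0],
    [0, 0, 0, 0, 0, 0],
    [0, 0, 0, 0, 0, 0],
    [0, 0, 0, 0, 0, 0],
    [0, 0, 0, 0, 0, 0],
  ],
  grip=8.0,
)

```text
t: 9.67
tool_pos: [537.4, -135.3, 68.8]
tool_rot: [2.247, 2.195, 0.0]
ft_force: [0.2, -0.0, -0.2]
finger_gap: 0.911
```

>>> move_arm(
  moves=[
    [0, 0, -1, 0, 0, 0],
    [0, 0, -2, 0, 0, 0],
    [0, 0, -3, 0, 0, 0],
    [0, 0, -3, 0, 0, 0],
    [0, 0, -1.5, 0, 0, 0],
    [0, 0, 0, 0, 0, 0],
  ],
)

```text
t: 10.17
tool_pos: [539.1, -135.8, 179.7]
tool_rot: [2.241, 2.19, 0.007]
ft_force: [-0.2, -0.4, 0.4]
finger_gap: 0.911
```

```bash
python3 go.py 634.7 96 175 -1.427
```

```text
t 10.17 pos [ 539.1 -135.8  179.7] yaw -0.023 tilt [ 0.008 -0.003 -1.   ] F [-0.2 -0.4  0.4] gap 80.0
shift now cm [23.39  9.02  0.49] turn z 1.404
shift after turn cm [ 12.78 -21.57   0.49]
j6 -0.285
```

>>> move_arm(
  moves=[
    [2, 0.8, 0, 0, 0, 0],
    [3, 1.15, 0, 0, 0, 0],
    [3, 1.15, 0, 0, 0, 0],
    [3, 1.15, 0, 0, 0, 0],
    [3, 1.15, 0, 0, 0, 0],
    [3, 1.15, 0, 0, 0, 0],
    [3, 1.15, 0, 0, 0, 0],
    [2, 0.8, 0, 0, 0, 0.12],
    [1.4, 0.5, 0, 0, 0, 0.12],
    [0, 0, 0, 0, 0, 0.12],
  ],
  grip=8.78,
)

```text
t: 11.0
tool_pos: [634.3, 99.0, 171.4]
tool_rot: [-2.604, -1.754, 0.003]
ft_force: [0.2, 0.1, -0.3]
finger_gap: 1.002
```

>>> move_arm(
  moves=[
    [0, 0, 0, 0, 0, 0.12],
    [0, 0, 0, 0, 0, 0.12],
    [0, 0, 0, 0, 0, 0.12],
    [0, 0, 0, 0, 0, 0.12],
    [0, 0, 0, 0, 0, 0.12],
    [0, 0, 0, 0, 0, 0.12],
    [0, 0, 0, 0, 0, 0.12],
    [0, 0, 0, 0, 0, 0.12],
    [0, 0, 0, 0, 0, 0.084],
    [0, 0, 0, 0, 0, 0],
  ],
)

```text
t: 11.83
tool_pos: [633.8, 95.9, 172.1]
tool_rot: [3.134, 0.221, -0.003]
ft_force: [-0.3, 0.1, -0.1]
finger_gap: 0.997
```

```bash
python3 go.py 634.7 96 62 -1.427
python3 - <<'E'
from h import *
s=ctrl.snapshot('scene'); t=ctrl.snapshot('top'); save(s,'s3')
M=[d['region'] for d in ctrl.outline_of(s,'blue_box') if d['region'][290-20:300,300:320].any()]
print(len(M), [m.sum() for m in M])
if M:
    r=fit([s],M[:1],(634,96),(55,60,90)); print(r.x,r.fun)
# red in carton
for im,n in ((s,'s'),(t,'t')):
    print(n,[(d['score'],d['extent']) for d in ctrl.outline_of(im,'red_box')])
cv2.imwrite('pics/rc.png',np.hstack([cv2.resize(s['img'][95:335,190:430],(400,400)),cv2.resize(t['img'][150:340,240:530],(400,262))[:,:] if 0 else cv2.resize(t['img'][120:330,320:530],(400,400))]))
E
```

```text
t 11.83 pos [633.8  95.9 172.1] yaw -1.43 tilt [-0.002 -0.    -1.   ] F [-0.3  0.1 -0.1] gap 87.5
shift now cm [ 0.11 -0.   11.01] turn z -0.003
shift after turn cm [ 0.11 -0.   11.01]
j6 1.527
1 [np.int64(2710)]
[634.6750288   95.19042015  -1.52230723] 0.061196105702364445
s []
t [(0.61, [387.4, 236.1, 462.3, 284.7])]
```

View pics/rc.png

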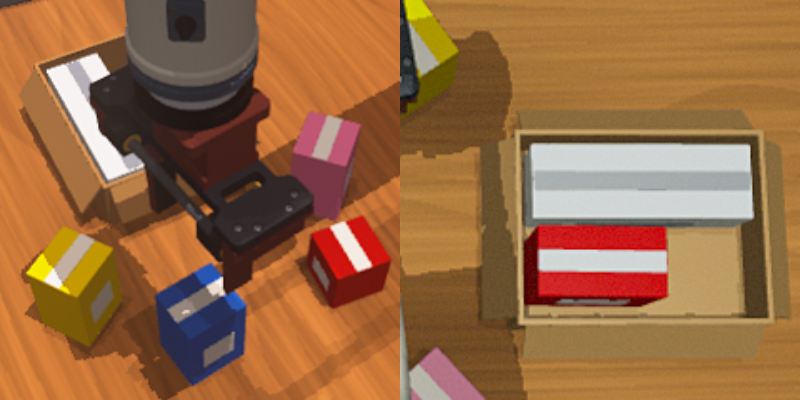

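View pics/s3.png

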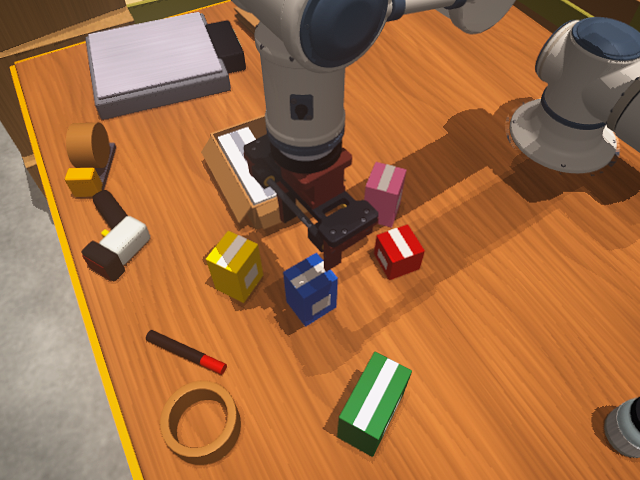

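```bash
python3 - <<'E'
from h import *
t=ctrl.snapshot('top'); s=ctrl.snapshot('scene')
print('yellow corner low base',atz(t,322,180,0),'left top',atz(t,301,143,90),'bot top',atz(t,320,170,90))
print('scene tops',[atz(s,u,v,90).round(1) for u,v in((207,262),(235,232),(262,242),(236,272))])
a=-1.43;P=ctrl.sense()['tool_pos']
for k in (-44,0,44):
    u=proj(s,P+k*np.array([np.cos(a),np.sin(a),0])); print(k,u); cv2.circle(s['img'],(int(u[0]),int(u[1])),3,(0,255,0),-1)
cv2.imwrite('pics/z3.png',cv2.resize(s['img'][150:350,190:430],None,fx=3,fy=3))
E
```

```text
yellow corner low base [681.54308052   8.11782604   0.        ] left top [715.24467445  39.90829012  90.        ] bot top [672.57639867  12.25107568  90.        ]
scene tops [array([757.9,   4.4,  90. ]), array([700.1, -26.4,  90. ]), array([671.7,  10.5,  90. ]), array([727.2,  40.8,  90. ])]
-44 [329.45896314 263.36239599]
0 [309.2307012  240.83715366]
44 [290.19344145 219.63065066]
```

View pics/z3.png

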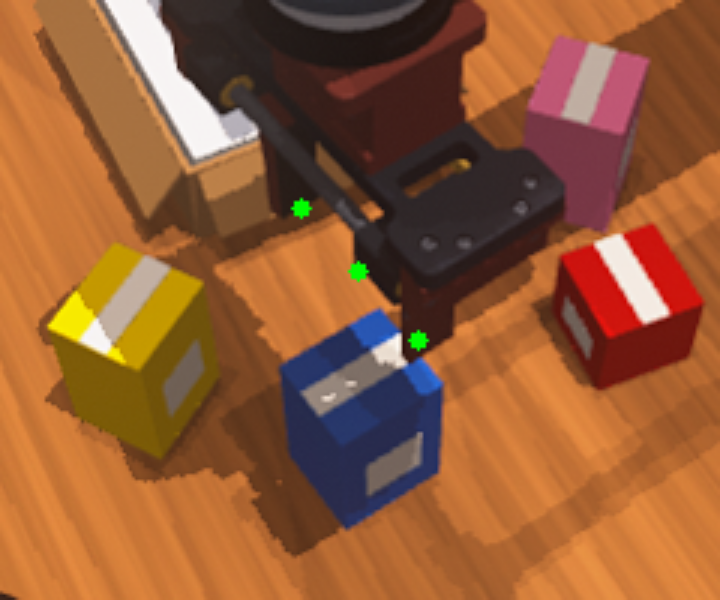

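>>> move_arm(
  moves=[
    [0.1, 0, 1, 0, 0, 0],
    [0, 0, 2, 0, 0, 0],
    [0, 0, 2, 0, 0, 0],
    [0, 0, 2, 0, 0, 0],
    [0, 0, 2, 0, 0, 0],
    [0, 0, 1.3, 0, 0, 0],
    [0, 0, 0.5, 0, 0, 0],
    [0, 0, 0, 0, 0, 0],
    [0, 0, 0, 0, 0, 0],
  ],
)

```text
t: 12.93
tool_pos: [635.6, 96.1, 66.3]
tool_rot: [-3.133, -0.226, -0.001]
ft_force: [0.4, 1.2, 0.5]
finger_gap: 0.997
```

>>> move_arm(
  moves=[
    [0, 0, 0, 0, 0, 0],
    [0, 0, 0, 0, 0, 0],
    [0, 0, 0, 0, 0, 0],
    [0, 0, 0, 0, 0, 0],
    [0, 0, 0, 0, 0, 0],
    [0, 0, 0, 0, 0, 0],
    [0, 0, 0, 0, 0, 0],
    [0, 0, 0, 0, 0, 0],
    [0, 0, 0, 0, 0, 0],
    [0, 0, 0, 0, 0, 0],
  ],
  grip=4.0,
)

```text
t: 13.77
tool_pos: [635.4, 96.3, 66.0]
tool_rot: [-3.133, -0.226, -0.001]
ft_force: [-0.2, 1.0, 2.4]
finger_gap: 0.626
```

>>> move_arm(
  moves=[
    [0, 0, -0.5, 0, 0, 0],
    [0, 0, -1.5, 0, 0, 0],
    [0, 0, -2.5, 0, 0, 0],
    [0, 0, -3, 0, 0, 0],
    [0, 0, -3, 0, 0, 0],
    [0, 0, -3, 0, 0, 0],
    [0, 0, -2, 0, 0, 0],
    [0, 0, 0, 0, 0, 0],
    [0, 0, 0, 0, 0, 0],
  ],
)

```text
t: 14.52
tool_pos: [635.6, 95.9, 220.8]
tool_rot: [3.133, 0.225, 0.002]
ft_force: [-0.2, -0.6, -4.0]
finger_gap: 0.624
```

```bash
python3 go.py 534.1 -239.1 210 -.023
python3 - <<'E'
from h import *
s=ctrl.snapshot('scene'); save(s,'s4')
E
```

```text
t 14.52 pos [635.6  95.9 220.8] yaw -1.427 tilt [ 0.001 -0.    -1.   ] F [-0.2 -0.6 -4. ] gap 54.7
shift now cm [-14.84  31.7    1.08] turn z -1.404
shift after turn cm [-33.73  -9.38   1.08]
j6 1.524
```

View pics/s4.png

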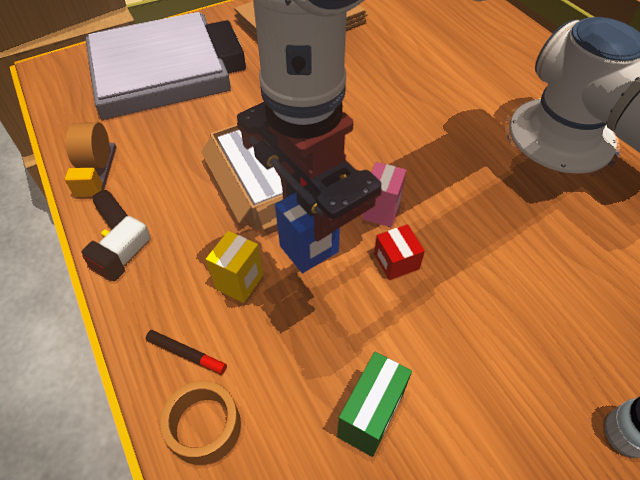

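>>> move_arm(
  moves=[
    [-0.8, 1.7, 0, 0, 0, 0],
    [-1.4, 3, 0, 0, 0, 0],
    [-1.4, 3, 0, 0, 0, 0],
    [-1.4, 3, 0, 0, 0, 0],
    [-1.4, 3, 0, 0, 0, 0],
    [-1.4, 3, 0, 0, 0, 0],
    [-1.4, 3, 0, 0, 0, 0],
    [-1.4, 3, 0, 0, 0, 0],
    [-1.4, 3, 0, 0, 0, 0],
    [-1.4, 3, 0, 0, 0, 0],
  ],
)

```text
t: 15.4
tool_pos: [542.0, -208.2, 216.8]
tool_rot: [-3.131, -0.226, 0.008]
ft_force: [0.4, 0.1, -3.1]
finger_gap: 0.627
```

>>> move_arm(
  moves=[
    [-1.0, 2, 0, 0, 0, -0.12],
    [0, 0, 0, 0, 0, -0.12],
    [0, 0, 0, 0, 0, -0.12],
    [0, 0, 0, 0, 0, -0.12],
    [0, 0, 0, 0, 0, -0.12],
    [0, 0, 0, 0, 0, -0.12],
    [0, 0, 0, 0, 0, -0.12],
    [0, 0, 0, 0, 0, -0.12],
    [0, 0, 0, 0, 0, -0.12],
    [0, 0, 0, 0, 0, -0.12],
  ],
)

```text
t: 16.23
tool_pos: [535.7, -228.0, 216.7]
tool_rot: [-2.449, -1.959, 0.004]
ft_force: [0.6, -0.5, -3.2]
finger_gap: 0.625
```

>>> move_arm(
  moves=[
    [0, 0, 1, 0, 0, -0.12],
    [0, 0, 1, 0, 0, -0.084],
    [0, 0, 0, 0, 0, 0],
    [0, 0, 0, 0, 0, 0],
  ],
)

```text
t: 16.57
tool_pos: [535.6, -227.9, 197.2]
tool_rot: [-2.246, -2.189, 0.003]
ft_force: [0.3, -0.6, -3.1]
finger_gap: 0.628
```

```bash
python3 go.py 534.1 -239.1 130 -.023;  python3 held.py blue_box 0 66 h3
```

```text
t 16.57 pos [ 535.6 -227.9  197.2] yaw -0.026 tilt [-0.005  0.003 -1.   ] F [ 0.3 -0.6 -3.1] gap 55.2
shift now cm [-1.14 -0.08  6.71] turn z -0.003
shift after turn cm [-1.14 -0.08  6.71]
j6 -0.435
```

View pics/h3.png

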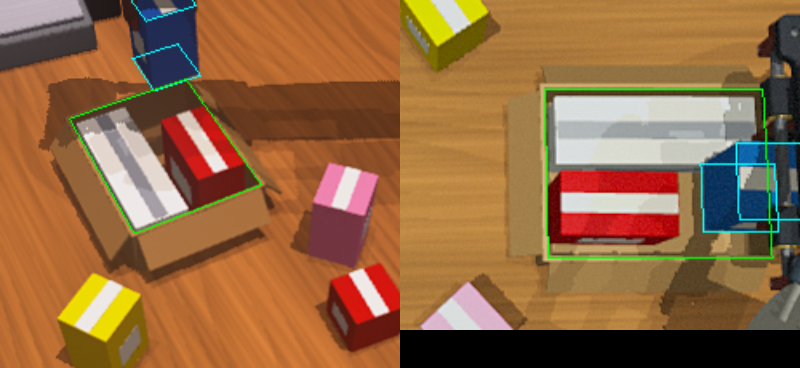

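>>> move_arm(
  moves=[
    [-0.6, 0, 1, 0, 0, 0],
    [-0.5, -0.1, 1.5, 0, 0, 0],
    [0, 0, 2, 0, 0, 0],
    [0, 0, 2, 0, 0, 0],
    [0, 0, 1.2, 0, 0, 0],
    [0, 0, 0, 0, 0, 0],
    [0, 0, 0, 0, 0, 0],
  ],
)

```text
t: 17.25
tool_pos: [535.1, -239.4, 123.0]
tool_rot: [-2.247, -2.194, 0.001]
ft_force: [0.1, 0.1, -3.0]
finger_gap: 0.627
```

```bash
python3 go.py 534.1 -239.1 70 -.023;  python3 held.py blue_box 0 66 h4
```

```text
t 17.25 pos [ 535.1 -239.4  123. ] yaw -0.024 tilt [-0.001  0.001 -1.   ] F [ 0.1  0.1 -3. ] gap 55.0
shift now cm [ 0.02 -0.1   5.3 ] turn z -0.001
shift after turn cm [ 0.02 -0.1   5.3 ]
j6 -0.455
```

View pics/h4.png

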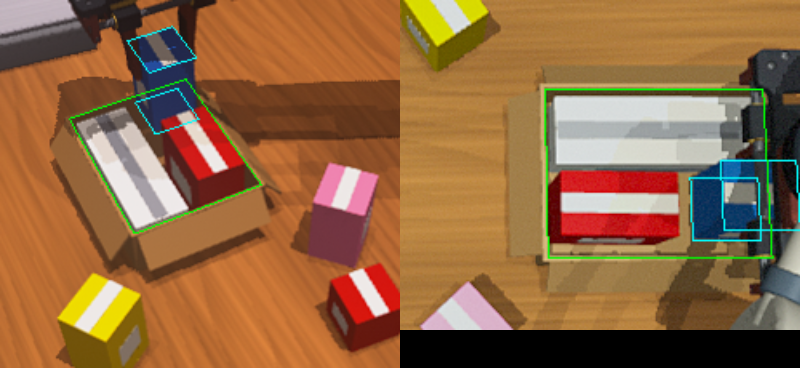

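The blue box is centred in its slot and clear of the red one, so I'm lowering it.

>>> move_arm(
  moves=[
    [0, -0.1, 1, 0, 0, 0],
    [0, 0, 1.2, 0, 0, 0],
    [0, 0, 1.2, 0, 0, 0],
    [0, 0, 0.8, 0, 0, 0],
    [0, 0, 0.5, 0, 0, 0],
    [0, 0, 0.3, 0, 0, 0],
    [0, 0, 0.1, 0, 0, 0],
    [0, 0, 0, 0, 0, 0],
    [0, 0, 0, 0, 0, 0],
  ],
)

```text
t: 18.1
tool_pos: [534.8, -239.5, 73.2]
tool_rot: [2.246, 2.195, 0.0]
ft_force: [-0.6, -0.5, -2.0]
finger_gap: 0.629
```

>>> move_arm(
  moves=[
    [0, 0, 0.15, 0, 0, 0],
    [0, 0, 0.1, 0, 0, 0],
    [0, 0, 0.1, 0, 0, 0],
    [0, 0, 0, 0, 0, 0],
    [0, 0, 0, 0, 0, 0],
  ],
)

```text
t: 18.52
tool_pos: [534.7, -239.5, 70.0]
tool_rot: [2.246, 2.195, 0.0]
ft_force: [-2.0, -0.0, 1.5]
finger_gap: 0.624
```

>>> move_arm(
  moves=[
    [0, 0, 0, 0, 0, 0],
    [0, 0, 0, 0, 0, 0],
    [0, 0, 0, 0, 0, 0],
    [0, 0, 0, 0, 0, 0],
    [0, 0, 0, 0, 0, 0],
    [0, 0, 0, 0, 0, 0],
  ],
  grip=8.0,
)

```text
t: 19.02
tool_pos: [534.5, -239.3, 69.0]
tool_rot: [-2.247, -2.196, 0.0]
ft_force: [0.8, -0.1, 0.6]
finger_gap: 0.913
```

>>> move_arm(
  moves=[
    [0, 0, -1, 0, 0, 0],
    [0, 0, -2, 0, 0, 0],
    [0, 0, -3, 0, 0, 0],
    [0, 0, -3, 0, 0, 0],
    [0, 0, -2, 0, 0, 0],
    [3, 0, 0, 0, 0, 0],
    [3, 0, 0, 0, 0, 0],
    [3, 0, 0, 0, 0, 0],
    [3, 0, 0, 0, 0, 0],
    [3, 0, 0, 0, 0, 0],
  ],
)

```text
t: 19.85
tool_pos: [537.8, -88.1, 180.2]
tool_rot: [2.247, 2.195, 0.001]
ft_force: [0.6, -0.4, -0.0]
finger_gap: 0.916
```

>>> move_arm(
  moves=[
    [3, 0, 0, 0, 0, 0],
    [3, 0, 0, 0, 0, 0],
    [3, 0, 0, 0, 0, 0],
    [3, 0, 0, 0, 0, 0],
    [3, 0, 0, 0, 0, 0],
    [3, 0, 0, 0, 0, 0],
    [3, 0, 0, 0, 0, 0],
    [2, 0, 0, 0, 0, 0],
    [0, 0, 0, 0, 0, 0],
    [0, 0, 0, 0, 0, 0],
  ],
)

```text
t: 20.68
tool_pos: [543.1, 141.3, 179.7]
tool_rot: [2.244, 2.198, 0.0]
ft_force: [0.7, -1.0, -0.4]
finger_gap: 0.91
```

```bash
python3 - <<'E'
from h import *
s=ctrl.snapshot('scene'); t=ctrl.snapshot('top')
a=-.023;c,sn=np.cos(a),np.sin(a)
for im in (s,t):
    for l,lp,d in (('red',(-33,39.5),(55,100)),('blue',(-33,-59.5),(55,60))):
        p=(569+c*lp[0]-sn*lp[1],-180.4+sn*lp[0]+c*lp[1],a)
        k=np.array([proj(im,q) for q in corners(p,*d,94,94)[:4]])
        cv2.polylines(im['img'],[np.round(k*16).astype(np.int32)],True,(255,255,0),1,shift=4)
cv2.imwrite('pics/end.png',np.hstack([cv2.resize(s['img'][95:245,190:360],(400,353)),cv2.resize(t['img'][160:320,345:530],(400,353))]))
print(ctrl.sense()['tool_pos'])
E
```

```text
[543.31821033 139.78040596 179.56195543]
```

View pics/end.png

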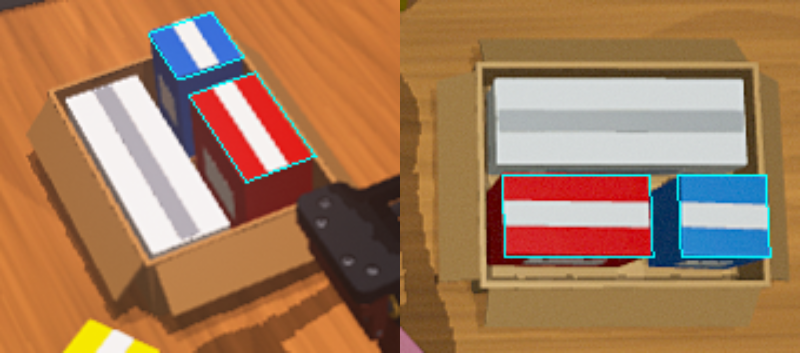

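The tops of the red and blue boxes match outlines drawn at 94 mm height in both views. Both stand upright on the carton floor with a gap between them, the white box is in place, and the arm is clear.

```bash
python3 -c "
from cell import ctrl
print(ctrl.close_job())"
```

```text
the job is handed in; nothing more can be done
None
```

I placed the long red box and the short blue box upright in the carton beside the white box and handed the job in at about 21 s of the 51 s allowed. No verdict is reported.

- **Position:** In the last pictures from both cameras, the red and blue tops match outlines drawn for boxes standing on the carton floor (top at 94 mm) at their planned spots. There is about 19 mm between them.
- **White box and arm:** The white box shows no visible shift. The arm is empty and well clear of the carton.
- **Forces:** The readings I saw at the end of each move stayed within about 6 N.
- **Disagreements:** The scene camera alone gave the blue box's yaw as -1.52, against -1.43 from both cameras. I used -1.43, and the grip closed on the expected 55 mm. The scene camera's position fit for the white box was about 20 mm off because its outline was partly hidden, so I used the top camera's fit. The network also missed the red box in two pictures.

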